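# Take a bent bracket out of the V-die and put it away in the drawer

## Task

Lift the freshly bent aluminium bracket out of the V-shaped die and set it down gently, without dropping or banging it, in the open blue-fronted drawer so that it lies on its long leg with the short leg standing straight up. Once it is lying there and let go, push the drawer fully shut, and leave the power supply, blue bin, spray can and wrench where they are.

Things in the scene. Friction and masses are not known exactly. Their poses are not given: they have to be found in the camera images.
- die: Dark steel V-die bolted down. Flange 100 (x) x 160 (y) x 12 mm, on it a block 56 (x) x 160 (y) mm, top 65 mm above the bench. An open 90-degree V groove runs along y through both ends: mouth 40 mm wide, 20 mm deep, walls at 45 degrees, a flat land 8 mm wide beside the mouth on each side. Origin: centre of the underside; z up.
- bracket: Loose L-shaped aluminium bracket, 5 mm thick, 120 mm wide along the bend, 0.2 to 0.33 kg. Long leg 90 mm (two dark hole marks), short leg 60 mm, at right angles, measured from the outer corner. Origin: middle of the outer corner. x runs along the long leg (which fills z 0 to 5 mm), z along the short leg (which fills x 0 to 5 mm), y along the bend.
- short_leg_edge (a point): Middle of the free edge of the bracket's short leg, 60 mm from the corner, mid-thickness. Axes as the bracket's. At the start the corner lies in the bottom of the groove and both legs rise at 45 degrees: the short leg towards the die's -x (the robot's side), 32 mm of it outside the groove; up to 18 mm off the die's middle along the groove.
- long_leg_middle (a point): Centre of the bracket's long leg: 45 mm from the corner along the leg, mid-thickness, mid-width. Axes as the bracket's. At the start this leg rises at 45 degrees towards the die's +x, 62 mm of it outside the groove.
- drawer_floor (a point): Middle of the drawer's inner floor (upper face, 26 mm above the bench); moves with the drawer. x points the way the drawer slides shut, z up. Inside it is 215 mm (x) by 178 mm (y), walls 66 mm high above the floor. The inside of the front wall is 107.5 mm from this point along -x, the outer face of the blue front panel 128.5 mm.
- unit: Grey fixed cabinet of the drawer, 260 (x) x 220 (y) mm, top 114 mm above the bench, open towards its -x. Under its roof 76 mm are free above the drawer floor: a bracket standing on its short leg (90 mm tall) does not pass. The roof begins 115 mm from the origin towards -x. Origin: centre of the underside, 4 mm above the bench, on a rubber mat.
- unit_drawer0_handle (a point): Middle of the drawer's steel bar handle (11 mm thick, 110 mm long along y), 35 mm in front of the blue front panel, about 76 mm above the bench. Axes as drawer_floor.
- unit_drawer0 (a joint): How far the drawer is out, in m: 0 = fully shut against its stop, 0.18 = fully out. Starts 0.15 to 0.18 out. It slides with about 1 N of friction and some damping and stays where it is left.
- power_supply: Bystander: silver perforated power supply, 160 x 100 x 45 mm, loose. Origin: centre of the underside.
- blue_bin: Bystander: open blue plastic bin with aluminium offcuts, 160 x 105 x 75 mm, loose. Origin: centre of the underside.
- spray_can: Bystander: black spray can, 56 mm across, 150 mm tall, standing, loose. Origin: centre of the underside.
- wrench: Bystander: steel open-ended wrench, 160 mm long along its x axis, under 20 mm high, lying loose on the bench. Origin: below its middle.

How it is judged:
By the outcome, as a careful person would: the job done as asked, in the order asked, and still so for the second after the job is handed in, with the robot touching nothing.
It also fails if it takes over 54 s, if anything falls off the work surface, if the arm or the gripper's body presses on something with over 40 N, if the wrist force passes 120 N, or if a joint passes its speed limit or range.

## Robot

A 6-joint arm with a two-finger parallel gripper is mounted at the origin on the work surface. World frame = base frame: x ahead of the robot, y to its left, z up, the work surface at z = 0. Lengths are in m, angles in rad, forces in N, time in s.
With the tool pointing down it reaches from about 0.35 to 0.975 m from the base axis. Payload 7.1 kg.
Tool frame: the origin (TCP) lies midway between the tips of the shut fingers; the grasp point (between the pads) lies 19 mm behind it; z points along the fingers, y is the line along which they close (so a half turn about z gives the same grasp; the last joint's range is limited). The gripper opens to 88 mm and grips with 3 to 60 N. Pads are 20 mm wide; open, the fingers measure 115 mm over their backs; the gripper's body (75 mm by 178 mm) begins 61 mm behind the grasp point.
Start: joints at [1.192, 0.423, 1.63, -0, 1.089, -0.019], TCP at [0.22, 0.585, 0.223] pointing down, gripper open.
Joint ranges: [-3, 3], [-0.9, 2.11], [0.09, 2.58], [-1.31, 4.45], [0.11, 2.69], [-2.54, 2.54]. Speed limits (rad/s): [2.39, 2.39, 3.01, 3.14, 3.14, 3.14].

## Interface

Orientations are given as a unit quaternion [w, x, y, z].
In Python, from station import move_pose, movel, movej, command_gripper, wait, inverse_kinematics, read_camera, camera_info, MotionError, job_done, get_time, get_joint_pos, get_qvel, get_effort, get_tcp_pos, get_ee_rot, get_ft_force, get_ft_torque, get_grip_width, get_finger_force gives the robot as it stands. Calls block until the motion is done:
- move_pose(position, orientation): joint-space move of the TCP to a pose.
- movel(position, frame=None, v=0.15, until_force=None): straight line of the TCP; frame=None keeps the orientation; v is the mean speed in m/s. With until_force (N) it stops when the force on the tool has changed by that much, and returns True; else False.
- movej(angles): joint-space move.
- command_gripper(opening): opening from 0.0 (shut) to 1.0 (fully open); the grip force is fixed at half the most; returns when the fingers have stopped.
- wait(seconds).
- inverse_kinematics(position, orientation): joint angles nearest the present ones, or None.
- read_camera(name): name is "scene" or "top" or "wrist"; returns the picture (400x640x3 uint8, red, green, blue); there is no depth.
- camera_info(name): a dict with "intrinsics" (3x3 intrinsics, pixels), "T" (4x4, takes a point from camera to world coordinates); the wrist camera has in their place "tool_from_camera" (4x4, takes a point from camera to tool coordinates, whose origin is the TCP and whose axes are the flange's). Camera axes: x right, y up, looking along -z (the intrinsics and any distortion apply to the point x, -y, -z); pixel columns grow to the right and rows downward; lengths in m; the calibration is good to about 2 mm. A picture is of the moment at which its call begins: read the wrist's pose just before it. camera_info takes no time and is no camera call.
A pose or a line that the arm cannot do raises MotionError and nothing moves.
- job_done(): hands the job in; it is judged then, once.
Readings, each from a call of its own:
- get_time(): time.
- get_joint_pos(): joint angles.
- get_qvel(): joint speeds.
- get_effort(): joint torques, N m.
- get_tcp_pos(): TCP position.
- get_ee_rot(): TCP orientation.
- get_ft_force(): force on the tool from outside, world axes, zero at the start.
- get_ft_torque(): the same for the moment, N m.
- get_grip_width(): opening from 0.0 (shut) to 1.0 (fully open).
- get_finger_force(): force on a finger pad.
Only numpy, scipy, OpenCV 4.12 (cv2) and the standard library are available. Lean on these libraries where they do the work, as an engineer would, in place of code of your own. Each camera call takes 0.05 s, during which the arm holds its last target. There are 200 camera calls.

## Working session

There is one attempt and no reset: what is moved stays moved. The work goes in short steps, each a Python script; the robot and the scene stay as the last script left them, time stands still between calls to the robot, and variables do not carry over. Pictures are saved under pics/ and viewed, at most 10 in all, crops included, and the job is handed in when it is done.

```bash
mkdir -p pics; ls
python3 - <<'E'
from station import *
import cv2,numpy as np
for n in("scene","top"):
    cv2.imwrite(f"pics/{n}0.png",read_camera(n)[:,:,::-1]); i=camera_info(n); print(n,{k:(np.round(v,4).tolist() if not isinstance(v,str) else v) for k,v in i.items()})
i=camera_info("wrist");print({k:np.round(v,4).tolist() for k,v in i.items()})
print(get_time(),get_ee_rot(),get_ft_force())
E
```

```text
pics
scene {'intrinsics': [[383.8576, 0.0, 320.9287], [0.0, 383.8576, 204.1409], [0.0, 0.0, 1.0]], 'T': [[-0.6136, -0.4508, 0.6482, 1.4102], [0.7893, -0.3715, 0.4888, 0.6412], [0.0204, 0.8116, 0.5838, 0.8077], [0.0, 0.0, 0.0, 1.0]]}
top {'intrinsics': [[384.0056, 0.0, 316.5112], [0.0, 384.0056, 197.0176], [0.0, 0.0, 1.0]], 'T': [[0.0213, 0.9891, -0.1454, 0.4195], [-0.9998, 0.0203, -0.0087, -0.0006], [-0.0057, 0.1455, 0.9893, 1.2946], [0.0, 0.0, 0.0, 1.0]]}
{'intrinsics': [[325.6089, 0.0, 318.8688], [0.0, 325.6089, 198.6087], [0.0, 0.0, 1.0]], 'tool_from_camera': [[-0.0, 0.9565, 0.2916, 0.0799], [1.0, -0.0003, 0.0011, -0.0009], [0.0011, 0.2916, -0.9565, -0.1601], [0.0, 0.0, 0.0, 1.0]]}
0.1 [-1.41576312e-04  1.78931116e-01  9.83861353e-01 -6.88528622e-04] [-0.16541217  0.37227469  0.10500981]
```

View pics/scene0.png

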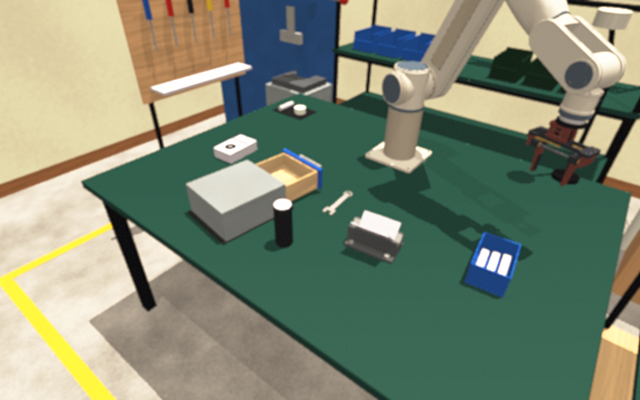

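View pics/top0.png

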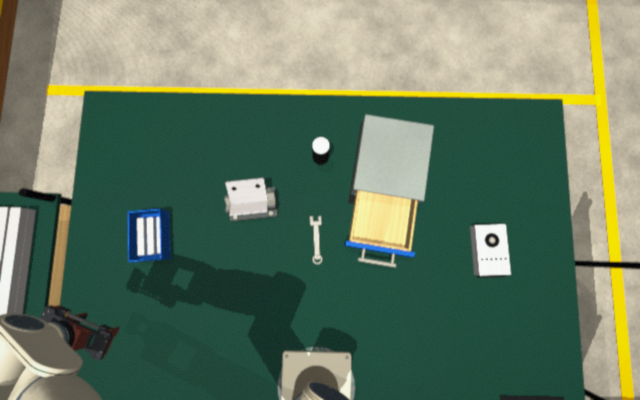

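Scene view: the bracket sits in the die near (378,225) and the drawer is open near (290,175). Top view: die and bracket near (250,198), drawer interior (383,220), blue front (380,247), handle (378,263), cabinet (395,158). Next I'll get coarse positions, then close wrist views.

```bash
cat > h.py <<'E'
from station import *
import numpy as np, cv2
from scipy.spatial.transform import Rotation as R
def quat(x,y,z): # tool axes in world -> wxyz
    q=R.from_matrix(np.c_[x,y,z]).as_quat(); return [q[3],q[0],q[1],q[2]]
def Rw(q): return R.from_quat([q[1],q[2],q[3],q[0]]).as_matrix()
def wristT(p,q):
    T=np.eye(4);T[:3,:3]=Rw(q);T[:3,3]=p
    return T@camera_info("wrist")["tool_from_camera"]
def cast(K,T,px,z):
    px=np.atleast_2d(px).astype(float)
    d=np.c_[(px[:,0]-K[0,2])/K[0,0],-(px[:,1]-K[1,2])/K[1,1],-np.ones(len(px))]@T[:3,:3].T
    o=T[:3,3]; return o+d*((z-o[2])/d[:,2])[:,None]
def down(yaw): # tool y horizontal at angle yaw, z down
    y=np.array([np.cos(yaw),np.sin(yaw),0]);z=np.array([0,0,-1.]);return quat(np.cross(y,z),y,z)
E
python3 - <<'E'
from h import *
i=camera_info("top");K,T=i["intrinsics"],i["T"]
for n,p,z in(("die",(250,198),.07),("drawer front ends",[(347,243),(413,254)],.09),("handle",(378,263),.076),("roof corners",[(366,115),(433,125),(426,199),(355,189)],.114),("can",(321,147),.15)):
    print(n,cast(K,T,p,z).round(3).tolist())
for n,xy in(("die",(.58,.2)),("dr",(.5,-.2))):
    a=np.arctan2(xy[1],xy[0])
    print(n,inverse_kinematics([*xy,.3],down(a)))
import cv2
b=cv2.imread("pics/top0.png");
E
```

```text
die [[0.592, 0.225, 0.07]]
drawer front ends [[0.454, -0.088, 0.09], [0.424, -0.293, 0.09]]
handle [[0.394, -0.186, 0.076]]
roof corners [[0.862, -0.143, 0.114], [0.833, -0.357, 0.114], [0.594, -0.33, 0.114], [0.621, -0.11, 0.114]]
can [[0.743, -0.001, 0.15]]
die [ 3.12661805e-01  3.30025752e-01  1.58238588e+00 -4.44089210e-16
  1.22918103e+00 -1.93976621e-02]
dr [-4.02605921e-01  2.10693050e-01  1.74383851e+00 -4.44089210e-16
  1.18706109e+00 -2.20995441e-02]
```

Run:
```python
from h import *
np.set_printoptions(suppress=True,precision=5)
t=get_time()
for n,p,yaw in(("die",[.59,.255,.28],.15),("drawer",[.5,-.17,.36],-.14)):
    move_pose(p,down(yaw)); wait(.25)
    pp,q=get_tcp_pos(),get_ee_rot()
    im=read_camera("wrist"); cv2.imwrite(f"pics/w_{n}.png",im[:,:,::-1]); np.savez(f"{n}.npz",p=pp,q=q); print(pp,q)
print(get_time()-t)
```

```text
[0.58963 0.25568 0.27991] [-0.00006  0.65168  0.75849 -0.00007]
[ 0.50027 -0.16941  0.35979] [-0.00017  0.75447  0.65633 -0.00006]
4.0417000000000005
```

View pics/w_die.png

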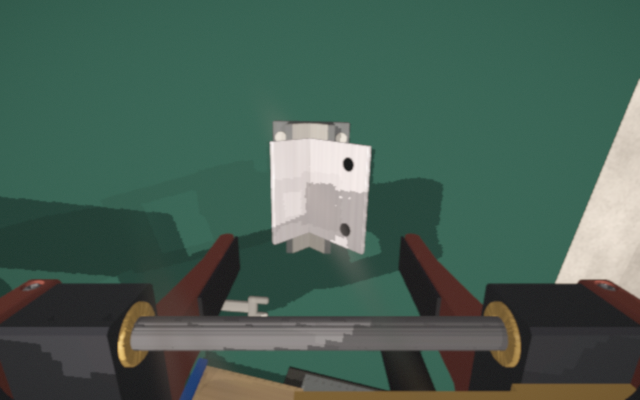

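View pics/w_drawer.png

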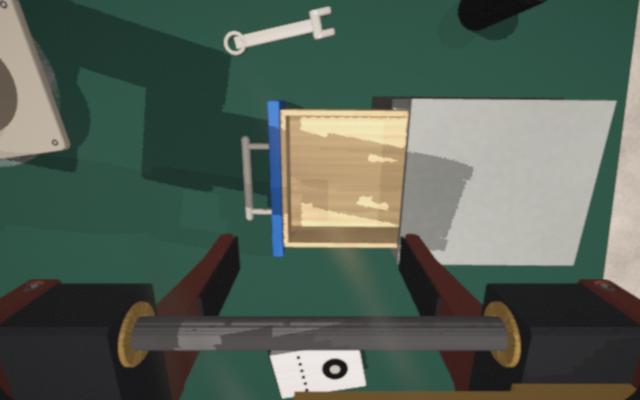

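Wrist die view: short leg's free edge runs (271,143)–(274,243), the long leg's edge (371,147)–(363,251), and the die ends show at about (311,125) and (309,250). Drawer view: handle bar (247,137)–(249,217), blue front about x 276, roof front edge (411,98)–(400,264). Next: refine with masks.

```bash
cat > meas.py <<'E'
from h import *
np.set_printoptions(suppress=True,precision=4)
K=camera_info("wrist")["intrinsics"]
def load(n):
    d=np.load(n+".npz"); im=cv2.imread(f"pics/w_{n}.png"); return im,cv2.cvtColor(im,cv2.COLOR_BGR2HSV),wristT(d["p"],d["q"])
im,h,T=load("die")
m=((h[:,:,1]<60)&(h[:,:,2]>120)).astype(np.uint8)*255; m[:110]=0;m[262:]=0;m[:,:255]=0;m[:,385:]=0
c=max(cv2.findContours(m,cv2.RETR_EXTERNAL,cv2.CHAIN_APPROX_NONE)[0],key=cv2.contourArea)
print("poly",cv2.approxPolyDP(c,4,True)[:,0].tolist())
def edge(side,rows,z):
    pts=[]
    for r in rows:
        x=np.where(m[r])[0]; pts.append((x.min()-.0 if side<0 else x.max()+1.,r+.5))
    a=np.polyfit([p[1] for p in pts],[p[0] for p in pts],1); res=[(np.polyval(a,r),r) for r in (rows[0],rows[-1])]
    w=cast(K,T,res,z); d=w[0]-w[1]; print(side,np.array(res).tolist(),w.tolist(),"yaw",np.arctan2(-d[0],d[1])); return a
L=edge(-1,range(160,232),.0874); Rr=edge(1,range(160,240),.1086)
# corners picked in the view
for n,p,z in(("short",[(271,143),(274,243.5)],.0885),("long",[(371,147.5),(363.5,251.5)],.1095),("bolts/die top end",[(290,132),(336,132)],.065)):
    w=cast(K,T,p,z); print(n,w.tolist(),"mid",w.mean(0),"len",np.linalg.norm(w[0]-w[1]))
im,h,T=load("drawer")
m=cv2.inRange(h,(105,120,80),(130,255,255)); m[270:]=0; m[:,300:]=0;m[:,:255]=0
c=max(cv2.findContours(m,cv2.RETR_EXTERNAL,cv2.CHAIN_APPROX_NONE)[0],key=cv2.contourArea)
print("blue",cv2.approxPolyDP(c,2,True)[:,0].tolist())
for n,p,z in(("panel top outer",[(268.5,101),(273,255)],.092),("handle",[(246.5,138),(248.5,218)],.078),("inner front",[(286,115),(287,243)],.092),("roof edge",[(412,98),(399,264)],.114),("roof back",[(615,101),(575,265)],.114)):
    w=cast(K,T,p,z); d=w[0]-w[1]; print(n,w.tolist(),"mid",w.mean(0),"len",np.linalg.norm(d),"yaw",np.arctan2(-d[0],d[1]))
a=cv2.resize(cv2.imread("pics/w_die.png")[110:265,245:395],None,fx=3.8,fy=3.8,interpolation=cv2.INTER_CUBIC)
cv2.imwrite("pics/crop.png",a)
E
python3 meas.py
```

```text
poly [[274, 121], [269, 142], [273, 243], [291, 239], [293, 251], [310, 246], [323, 252], [328, 240], [362, 254], [371, 146], [349, 143], [347, 123]]
-1 [[269.61151574592157, 160.0], [271.39119611121833, 231.0]] [[0.5341096920175021, 0.2629040934470367, 0.08740000000000003], [0.5451070979697801, 0.17992149129929608, 0.08740000000000003]] yaw 0.1317588521250157
1 [[370.714328410689, 160.0], [365.37821729957795, 239.0]] [[0.6394077309312353, 0.28281825848814374, 0.10860000000000003], [0.6509120159841533, 0.195348989596937, 0.10860000000000003]] yaw 0.1307731241864234
short [[0.533752059566814, 0.2816706387588218, 0.08850000000000002], [0.5499721222375503, 0.16505341735778115, 0.08850000000000002]] mid [0.5419 0.2234 0.0885] len 0.11773982656833647
long [[0.6370144693151254, 0.2955428774535598, 0.10949999999999999], [0.6515512336736259, 0.1805010804581272, 0.10949999999999999]] mid [0.6443 0.238  0.1095] len 0.11595659780259547
bolts/die top end [[0.5507626521462311, 0.293748169230198, 0.065], [0.6023139635314843, 0.30160066986983436, 0.065]] mid [0.5765 0.2977 0.065 ] len 0.05214594396
[... 544 characters left out ...]
.114515720043003 yaw -0.17861166052281205
inner front [[0.4670600167652779, -0.10438322017996057, 0.09199999999999997], [0.438630856341099, -0.28011958400195885, 0.09199999999999997]] mid [ 0.4528 -0.1923  0.092 ] len 0.17802102890333335 yaw -0.16038220481736534
roof edge [[0.6212640865722194, -0.10511578150258695, 0.11399999999999999], [0.5911144513010995, -0.3233093752239896, 0.11399999999999999]] mid [ 0.6062 -0.2142  0.114 ] len 0.22026675838183593 yaw -0.13730888465561625
roof back [[0.8610906852079133, -0.14210885141152943, 0.11399999999999999], [0.8332696306300514, -0.35869744763796796, 0.11399999999999999]] mid [ 0.8472 -0.2504  0.114 ] len 0.21836810914866575 yaw -0.1277515955684126
```

View pics/crop.png

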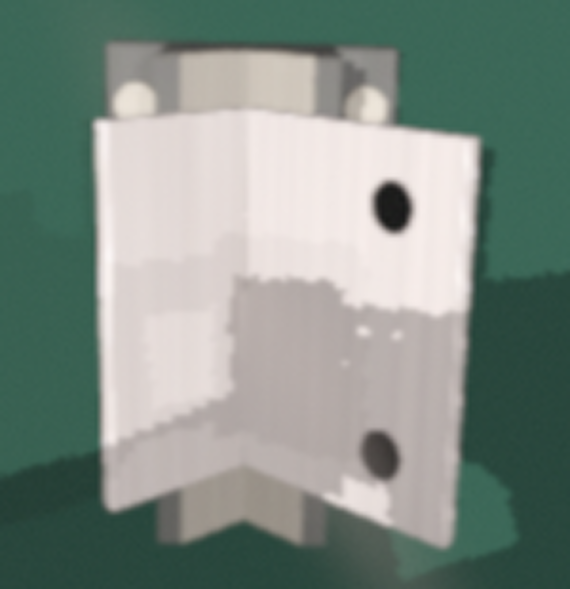

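Everything agrees with the given sizes: the edge-to-edge span is 107 mm against 106, the roof 244 against 245, panel to inner face 21, and handle to panel 34.5. Drawer is about 0.163 out. Next comes the grasp and lift.

```bash
cat > plan.py <<'E'
from h import *
np.set_printoptions(suppress=True,precision=4)
K=camera_info("wrist")["intrinsics"]; d=np.load("die.npz"); T=wristT(d["p"],d["q"])
yaw=.131; u=np.array([np.cos(yaw),np.sin(yaw),0]); n=np.array([-u[1],u[0],0]); Z=np.array([0,0,1.])
ws=cast(K,T,[(269.7,141.8),(272.9,244.7)],.0874); wl=cast(K,T,[(371.6,146.1),(363.2,254.5)],.1086)
lat=np.mean([ws@n,wl@n]); uc=((ws@u).mean()+.0424+(wl@u).mean()-.0636)/2
corner=uc*u+lat*n+.045*Z
s=(Z-u)/2**.5; bx=(Z+u)/2**.5
qg=quat(n,bx,-s); pg=corner+.0375*s+.0025*bx
yd=-.152; ud=np.array([np.cos(yd),np.sin(yd),0]); nd=np.array([-ud[1],ud[0],0])
qp=down(yd); cp=.5137*ud-.1213*nd; pp=cp+.0025*ud+(.026+.0375)*Z
E
python3 - <<'E'
from plan import *
print((ws@n),(wl@n),(ws@u),(wl@u),corner,pg,pp)
pre=pg+.09*s
for p,q in((pre,qg),(pg,qg),(pg+.13*Z,qg),(pp+.17*Z,qp),(pp,qp)): print(inverse_kinematics(p,q))
E
```

```text
[0.2106 0.0897] [0.2111 0.0897] [0.5644 0.5653] [0.6708 0.6696] [0.5821 0.2283 0.045 ] [0.5576 0.225  0.0733] [ 0.4919 -0.1981  0.0635]
None
None
[0.493  0.2832 2.1995 4.3677 0.2693 2.189 ]
[-0.4052  0.271   1.8292 -0.      1.0413 -0.2532]
[-0.4052  0.5296  1.9296 -0.      0.6823 -0.2532]
```

Tilted 45° outward, q5 hits its limit. I'll use the half-turn grasp (tool y reversed) and lay the bracket sideways in the drawer: 120 mm along the free 155 mm, 90 mm across.

```bash
cat >> plan.py <<'E'
qg=quat(-n,-bx,-s)
qp=quat(*[(np.cross(-nd,-Z)),-nd,-Z])          # bracket x along +nd (left)
bo=(.4767+.0765)*ud-(.1213+.045)*nd            # outer corner middle in the drawer
pp=bo+.0025*nd+(.026+.0375)*Z
E
python3 - <<'E'
from plan import *
pre=pg+.09*s
for p,q in((pre,qg),(pg,qg),(pg+.1*Z,qg),(pg+.25*Z,qg),(pp+.3*Z,qp),(pp+.17*Z,qp),(pp,qp),): print(p,inverse_kinematics(p,q))
E
```

```text
[0.4945 0.2167 0.1369] [ 0.5604  0.394   2.3447  3.8944  0.4452 -0.3887]
[0.5576 0.225  0.0733] [ 0.493   0.599   2.2299  3.6881  0.5028 -0.2281]
[0.5576 0.225  0.1733] [ 0.493   0.3513  2.2142  4.1176  0.3072 -0.692 ]
[0.5576 0.225  0.3233] [ 0.493   0.0559  2.0999 -0.8403  0.3429 -2.0695]
[ 0.522  -0.2457  0.3635] [-0.4605  0.221   1.5856 -0.      1.335   1.2623]
[ 0.522  -0.2457  0.2335] [-0.4605  0.3405  1.7291 -0.      1.072   1.2623]
[ 0.522  -0.2457  0.0635] [-0.4605  0.5783  1.825  -0.      0.7383  1.2623]
```

Run:
```python
from plan import *
j=np.array(inverse_kinematics(pg+.09*s,qg)); k=j.copy(); k[1]-=.3
command_gripper(.45)
movej(k); print(get_tcp_pos(),get_time()); movej(j); wait(.2)
f0=get_ft_force(); print(get_tcp_pos()-(pg+.09*s))
print("hit",movel(pg,v=.06,until_force=6)); wait(.2)
print(get_tcp_pos()-pg,get_ft_force()-f0,get_time())
cv2.imwrite("pics/s1.png",cv2.resize(read_camera("scene")[170:290,290:470,::-1],None,fx=4,fy=4,interpolation=cv2.INTER_CUBIC))
cv2.imwrite("pics/w1.png",read_camera("wrist")[:,:,::-1])
```

```text
[0.5185 0.2316 0.3029] 8.275
[0.0006 0.0004 0.0016]
hit False
[-0.0001  0.0001  0.0002] [ 0.238   0.6149 -0.8443] 11.0167
```

View pics/w1.png

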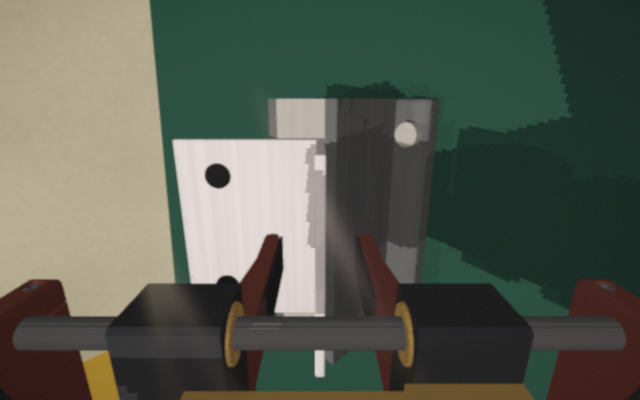

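The wrist view shows the short leg's edge as a thin band at x≈314–325, centred between the fingertips (278 and 360) with nothing touched. Next: close and lift.

Run:
```python
from plan import *
f0=get_ft_force()
command_gripper(0.0); wait(.2); print("w",get_grip_width()*88,get_finger_force(),get_ft_force()-f0,get_tcp_pos()-pg)
movel(pg+.02*Z,v=.04); print(get_ft_force()-f0)
movel(pg+.12*Z,v=.12); wait(.2)
print("w",get_grip_width()*88,get_finger_force(),get_ft_force()-f0,get_time(),get_joint_pos())
print(inverse_kinematics(pp+.25*Z,qp))
cv2.imwrite("pics/w2.png",read_camera("wrist")[:,:,::-1])
```

```text
w 5.186581149785517 29.99738574028015 [-0.363  -0.1738 -1.7333] [-0.0013 -0.0027 -0.0002]
[ 0.0184  0.0559 -2.6865]
w 4.5429936743269 29.996719658374786 [-0.5866 -0.283  -2.5565] 13.7917 [ 0.4976  0.3093  2.2005  4.2905  0.2816 -0.8686]
[-0.4605  0.2601  1.6476 -0.      1.2339  1.2623]
```

View pics/w2.png

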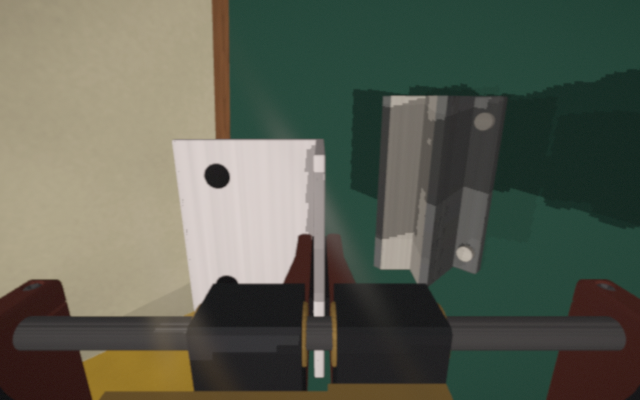

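Bracket is held (5 mm grip, 30 N, about 2.6 N weight), with its pose in the tool unchanged. Next: carry it over the drawer and check.

Run:
```python
from plan import *
j=get_joint_pos(); j[1]-=.25; movej(j); print(get_tcp_pos(),get_time())
t=get_time(); move_pose(pp+.2*Z,qp); wait(.3)
p,q=get_tcp_pos(),get_ee_rot(); print(p-(pp+.2*Z),get_time(),get_finger_force(),get_grip_width()*88,get_ft_force())
w=read_camera("wrist"); cv2.imwrite("pics/w3.png",w[:,:,::-1]); np.savez("w3.npz",p=p,q=q)
cv2.imwrite("pics/t3.png",read_camera("top")[:,:,::-1])
```

```text
[0.5676 0.2327 0.3436] 14.4833
[0.     0.0001 0.    ] 18.35 29.997271299362183 4.7963146172709346 [ 0.2104  1.1122 -2.6721]
```

View pics/w3.png

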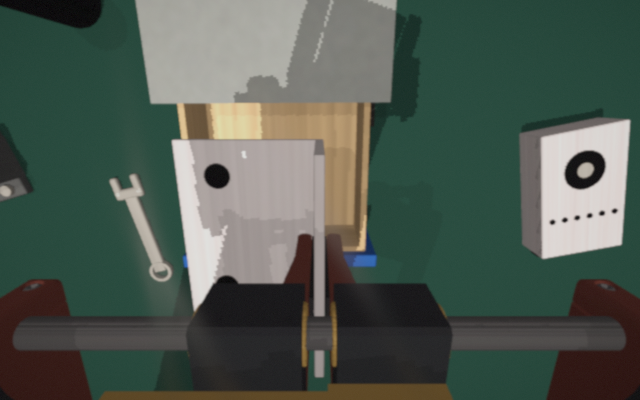

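The view shows the bracket above the open drawer: roof edge at row 102, front wall inner edge about row 250, and the bracket's near-roof edge at row 140 from (174,140) to (324,140). I'll check the clearances numerically.

Run:
```python
from plan import *
d=np.load("w3.npz");T=wristT(d["p"],d["q"]); p=d["p"]
f=lambda n_,px,z:print(n_,[(round(a@ud,4),round(a@nd,4)) for a in cast(K,T,px,z)])
f("roof edge",[(150,102.5),(392,102.5)],.114)
f("inner front",[(200,250),(360,250)],.092)
f("inner sides at top",[(184,110),(366,110),(363,245)],.092)
zb=p[2]-.0375
f("long leg tip edge top corner",[(174,140)],zb+.005)
f("short top edge ends",[(320,140),(319.5,377)],zb+.06)
f("tool",[(0,0)],0); print(p@ud,p@nd)
```

```text
roof edge [(np.float64(0.6308), np.float64(-0.011)), (np.float64(0.6309), np.float64(-0.2317))]
inner front [(np.float64(0.4725), np.float64(-0.0321)), (np.float64(0.4724), np.float64(-0.211))]
inner sides at top [(np.float64(0.6236), np.float64(-0.0324)), (np.float64(0.6236), np.float64(-0.2113)), (np.float64(0.4785), np.float64(-0.2141))]
long leg tip edge top corner [(np.float64(0.6108), np.float64(-0.0799))]
short top edge ends [(np.float64(0.6172), np.float64(-0.1653)), (np.float64(0.4927), np.float64(-0.1651))]
tool [(np.float64(0.7425), np.float64(0.2004))]
0.5532210245902301 -0.1636487943976304
```

Clearances are about 18 mm at both ends and over 45 mm at the sides. Next: lower gently.

Run:
```python
from plan import *
movel(pp+.02*Z,v=.1); wait(.2); f0=get_ft_force()
h=movel(pp-.006*Z,v=.015,until_force=2.0); print(h,get_tcp_pos()[2]-pp[2],get_ft_force()-f0,get_ft_torque(),get_time())
wait(.2); print(get_ft_force()-f0)
```

```text
True -0.00041886811726313256 [-0.5174  1.6713  5.9197] [0.0973 0.0818 0.0269] 21.8417
[0.0902 0.5294 6.9366]
```

Run:
```python
from plan import *
command_gripper(.3); wait(.2); p=get_tcp_pos(); print(get_finger_force(),get_grip_width(),get_ft_force())
print(movel(p+.04*Z,v=.06,until_force=5)); movel(p+.2*Z,v=.2); wait(.3)
p,q=get_tcp_pos(),get_ee_rot(); w=read_camera("wrist"); cv2.imwrite("pics/w4.png",w[:,:,::-1]); print(get_time())
# push plan
for du in (-.045,-.0,.16): 
    x=(.3979*ud[0]-.1834*ud[1]-.019+du)*ud-.1213*nd
    print(x,[inverse_kinematics(x+z*Z,qq) is not None for z in(.062,.2) for qq in(down(yd),qp)])
```

```text
0.0 0.29442134427570765 [ 0.5157 -0.3509 -0.5289]
False
24.9083
[ 0.3346 -0.174   0.    ] [True, True, True, True]
[ 0.3791 -0.1808  0.    ] [True, True, True, True]
[ 0.5372 -0.205   0.    ] [True, True, True, True]
```

View pics/w4.png

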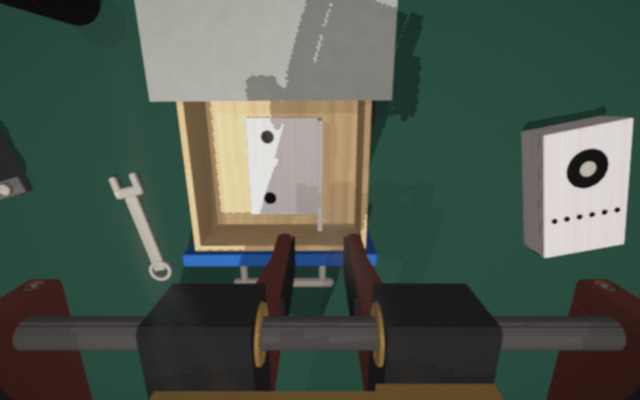

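The bracket lies on its long leg with the short leg upright (edge at x≈320), 
well inside the drawer; handle bar at row 283, x 235–333. Next: push the drawer shut.

Run:
```python
from plan import *
P=lambda u_,z:u_*ud-.1213*nd+z*Z
command_gripper(0.0)
move_pose(P(.355,.2),qp); movel(P(.355,.062),v=.15); wait(.2)
U=lambda:(get_tcp_pos()@ud).round(4)
print("contact",movel(P(.42,.062),v=.04,until_force=2.5),U(),get_time())
f0=get_ft_force()
u0=U(); print("push",movel(P(u0+.14,.062),v=.06,until_force=15),U(),(get_ft_force()-f0)@ud,get_time())
print("end",movel(P(u0+.19,.062),v=.03,until_force=15),U(),(get_ft_force()-f0)@ud,get_time(),"travel",U()-u0)
```

```text
contact False 0.4199 29.375
push False 0.5598 -0.8314232941580758 31.8583
end True 0.5637 0.2337290338286981 32.4167 travel 0.14379999999999998
```

Run:
```python
from plan import *
P=lambda u_,z:u_*ud-.1213*nd+z*Z
U=lambda:(get_tcp_pos()@ud).round(4)
wait(.3); print(U(),get_ft_force()@ud)
print("again",movel(P(.58,.062),v=.02,until_force=15),U(),get_ft_force()@ud,get_time())
wait(.2);print(U(),get_ft_force()@ud)
movel(P(.50,.062),v=.15); movel(P(.48,.3),v=.3); wait(.2)
p,q=get_tcp_pos(),get_ee_rot(); T=wristT(p,q)
cv2.imwrite("pics/w5.png",read_camera("wrist")[:,:,::-1]); np.savez("w5.npz",p=p,q=q)
cv2.imwrite("pics/t5.png",read_camera("top")[:,:,::-1]); print(get_time())
```

```text
0.563 -0.33509139209040967
again True 0.5636 -0.15374031762753937 33.1167
0.5633 -0.002515446710663573
35.1417
```

View pics/w5.png

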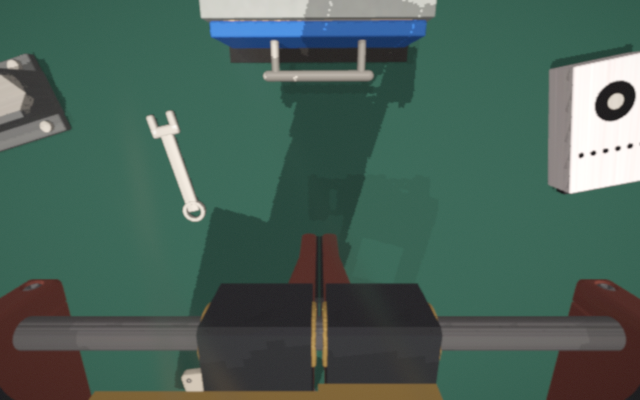

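Run:
```python
from plan import *
d=np.load("w5.npz");T=wristT(d["p"],d["q"])
f=lambda n_,px,z:print(n_,[np.round((a@ud,a@nd),4).tolist() for a in cast(K,T,px,z)])
f("roof edge",[(320,18)],.114); f("handle",[(268,75.5),(370,75.5)],.078); f("panel top outer",[(320,36)],.092)
P=lambda u_,z:u_*ud-.1213*nd+z*Z
U=lambda:(get_tcp_pos()@ud).round(4)
movel(P(.50,.062),v=.3); movel(P(.555,.062),v=.15); wait(.2); f0=get_ft_force()
for u_ in np.arange(.560,.5665,.0005):
    h=movel(P(u_,.062),v=.02,until_force=20); wait(.1); F=(get_ft_force()-f0)@ud; print(round(u_,4),U(),round(F,2),h)
    if F<-8 or h: break
print(get_time())
```

```text
roof edge [[0.6294, -0.1229]]
handle [[0.5806, -0.0663], [0.5807, -0.1775]]
panel top outer [[0.6175, -0.1229]]
0.56 0.5599 -0.58 False
0.5605 0.5605 0.62 False
0.561 0.561 -0.58 False
0.5615 0.5615 0.39 False
0.562 0.562 -0.58 False
0.5625 0.5625 -0.58 False
0.563 0.563 -0.35 False
0.5635 0.5635 0.09 False
0.564 0.5638 -1.45 False
0.5645 0.5639 -5.85 False
0.565 0.5639 -7.76 False
0.5655 0.5639 -8.72 False
41.1583
```

Steady pressure against a hard stop at u = 0.5639, and the handle is 48.7 mm ahead of the roof edge against 48.5 expected, so the drawer is fully shut. Next: back off and hand in.

Run:
```python
from plan import *
P=lambda u_,z:u_*ud-.1213*nd+z*Z
movel(P(.50,.062),v=.1); movel(P(.48,.25),v=.25); print(get_time()); 
i=read_camera("wrist"); cv2.imwrite("pics/w6.png",i[:,:,::-1])
print(job_done(),get_time())
```

```text
42.875
the job is handed in; nothing more can be done
the job is handed in; nothing more can be done
```

The bracket is lying on its long leg in the drawer with the short leg upright, the drawer is pushed shut against its stop, and I handed the job in at about 43 s; no result came back, and I didn't look inside after closing the drawer.

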